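# Set the step attenuator to the third click and fire the trigger

## Robot

A 6-joint arm with a two-finger parallel gripper is mounted at the origin on the work surface. World frame = base frame: x ahead of the robot, y to its left, z up, the work surface at z = 0. Lengths are in mm, angles in rad, forces in N, time in s.
With the tool pointing down it reaches from about 300 to 875 mm from the base axis. Payload 6.4 kg.
Tool frame: the origin (TCP) lies on the mounting face of the last link; the fingertips stand 166 mm ahead of it and the grasp point (between the pads) lies 147 mm ahead of it; z points along the fingers, y is the line along which they close (so a half turn about z gives the same grasp; the last joint's range is limited). The gripper opens to 88 mm and grips with 3 to 60 N. Pads are 18 mm wide; open, the fingers measure 123 mm over their backs; the gripper's body (75 mm by 187 mm) begins 45 mm behind the grasp point.
Start: joints at [-1.425, 0.181, 1.607, -0, 1.354, -0.206], TCP at [198.155, -539.794, 404.714] pointing down, gripper open.
Joint ranges: [-2.99, 2.99], [-0.89, 2.07], [0.3, 2.58], [-1.14, 4.28], [0, 2.63], [-3.12, 3.12]. Speed limits (rad/s): [2.57, 2.57, 3.01, 3.14, 3.14, 3.14].

## Interface

Orientations are given as a rotation vector (axis times angle).
In Python, from workcell import env gives the robot as it stands.
- The arm moves only by the tool move_arm, never from a script. Its argument "steps" is one flat list of numbers, 4 for each row, row after row: the shift along the tool's x, y, z in mm, then the turn about the tool's z in degrees. A call has exactly 5 rows; each row is the pose to reach, as a shift and turn from the pose commanded when the call began, along the tool's axes at that moment; what a row does not reach only later rows make up. A row lasts 1/10 s, in which the tool goes at most 50 mm and 8.59 degrees, less where a joint would pass 70% of its speed; a pose out of reach is approached as far as the arm can. A call with a gripper value outside its range is refused whole. "claw" is the opening, from 0 (shut) to 1 (fully open), set as the call begins (left out, the last holds). The fingers move at their own pace and stop on an object; "squeeze" is the grip in N (left out, the last holds). Time passes only in rows, so rows that repeat a pose let the fingers close, or fill a call up. It gives the time, the measured TCP pose, the force, the opening and the grip force at its end, in the units of the state.
- env.get_obs(): the state, without advancing time (a new reading comes with each control period).
- env.snapshot(name): name is "scene" or "top" or "wrist"; returns the picture (384x512x3 uint8, red, green, blue); there is no depth.
- env.camera_info(name): a dict with "vfov" (degrees; the focal length in pixels is half the picture's height over the tangent of half this angle, whatever the lens; pixels are square), "cx", "cy" (the principal point, pixels), "R" (3x3) and "t" (3): a world point X has camera coordinates R X + t. Camera axes: x right, y down, z forward; pixel columns grow to the right and rows downward; lengths in mm; the calibration is good to about 2 mm. A picture is of the moment at which its call begins: read the wrist's pose just before it. camera_info takes no time and is no camera call; for the wrist camera it gives the pose at the moment of the call.
- env.job_done(): hands the job in; it is judged then, once.
Trained networks look in the newest picture that a camera, given by its name, has taken for a name from the list of things; names that differ only in an ending like _2 or _b are one class to them, and where a whole thing is asked for, a point or a joint stands for the part that bears it (a point fixed in the world has none). Each returns a list of dicts, best first, with "conf" (0 to 1); they miss things now and then, are a little off and sometimes report something else, mostly with a low value. They report only what shows in the picture. A call takes as long as a camera call. They do not tell look-alikes from the thing itself.
- env.search_frame(camera, name): "centre" ([x, y, z] in mm, in world coordinates, good to about 4 mm: the middle of the surface that is visible of it).
- env.cut_out(camera, name): "pixels" (384x512 bool, what is visible of it).
- env.spot_point(camera, name): "centre" ([x, y, z] in mm, in world coordinates, good to about 4 mm: a listed point, or the origin of a listed thing).
The state is a dict: "t": time; "joint_positions": joint angles; "joint_vel": joint speeds; "effort": joint torques, N m; "tcp_pos": TCP position; "eef_rot": TCP orientation; "ft_force": force on the tool from outside, world axes, zero at the start; "ft_torque": the same for the moment, N m; "grip_width": opening from 0.0 (shut) to 1.0 (fully open); "grip_force": force on a finger pad.
Only numpy, scipy, OpenCV 4.12 (cv2) and the standard library are available. Lean on these libraries where they do the work, as an engineer would, in place of code of your own. Each camera call takes 0.05 s, during which the arm holds its last target. There are 200 camera calls.

## Task

On the grey step attenuator, push the black lever knob along its slot, away from the end where it rests, counting the clicks, and leave it seated in the third click; never run past the third, and push it against one side with the fingertips, without pinching it. Only then press the push button on the small trigger box fully down and let it come up again, and leave all the other things on the bench where they lie.

Things in the scene. Friction and masses are not known exactly. Their poses are not given: they have to be found in the camera images.
- attenuator: Fixed grey instrument box, 160 (x) x 210 (y) x 75 (z) mm, flat top at z = 75 mm; origin at the centre of its underside. A dark slot runs along its own y axis on the top, on the line x = -20 mm. Its yaw differs from start to start by up to 0.5 rad. Two brass sockets stand 18 mm out of its +x side, at z = 40 mm.
- lever (a joint): Knob travel (m) along the attenuator's +y, from 0 at one end stop to 0.086. It starts between 0 and 0.007, free up to 0.008; then five sprung clicks are seated at 0.024, 0.039, 0.054, 0.069, 0.084, with crests half way between (the first at 0.0165). About 5 N takes it over a crest; then it jumps by itself into the next seat, ahead of what pushes it, and stays there.
- lever_top (a point): Centre of the top of the black lever knob, 109 mm above the bench. The knob is a block 32 mm (attenuator x) x 18 mm (attenuator y, the way it slides) x 30 mm high, 4 mm clear of the attenuator's top and free on all four sides. In the attenuator's frame this point is at (-20, travel - 42, 109) mm.
- trigger_box: Fixed grey plastic box, 80 x 80 x 40 mm, with one round black push button in the middle of its top; origin at the centre of its underside. It stands to the left or to the right of the attenuator, and the terminal box on the other side.
- trigger (a joint): Push button travel (m): 0 up, 0.006 fully down; a spring returns it, about 5 N at the bottom. It counts as pressed beyond 0.0045.
- trigger_top (a point): Centre of the top face of the push button (32 mm across) on the trigger box; axis vertical, presses straight down.
- terminal_box: Bystander: fixed grey box of the same size, 80 x 80 x 40 mm, with two round terminal posts up to 58 mm high and no button; origin at the centre of its underside.
- solder_reel: Bystander: loose metal reel, 60 mm across, 36 mm high, standing on its flange; origin at the centre of its underside.
- flux_bottle: Bystander: loose white bottle, 40 mm across, 85 mm high; origin at the centre of its underside.
- screwdriver: Bystander: loose screwdriver, 190 mm long, lying along its x, about 30 mm high.
- pliers: Bystander: loose pliers with blue grips, 160 mm long, 14 mm high, lying along its x.
- multitool: Bystander: loose folded steel multitool, 100 x 22 x 18 mm; origin at the centre of its underside.
- breadboard: Bystander: loose white breadboard, 85 x 55 mm, 15 mm high with its chips; origin at the centre of its underside.
Things that resemble listed ones, but are neither listed nor needed, are in the scene too. What is shaped like the trigger_box but orange or pink is not meant.

How it is judged:
By the outcome, as a careful person would: the job done as asked, in the order asked, and still so for the second after the job is handed in, with the robot touching nothing.
It also fails if it takes over 64 s, if anything falls off the work surface, if the arm or the gripper's body presses on something with over 40 N, if the wrist force passes 120 N, or if a joint passes its speed limit or range.

## Working session

There is one attempt and no reset: what is moved stays moved. The work goes in short steps, Python scripts to look and compute and a tool call to move; the robot and the scene stay as the last step left them, time stands still between calls to the robot, and variables do not carry over. Pictures are saved under pics/ and viewed, at most 10 in all, crops included, and the job is handed in when it is done.

Besides the shell and the picture viewer there is one more tool, called after "Request:" as name(argument=value, ...) on one line, values as JSON. move_arm: Moves the arm, as the interface text tells. Its arguments: {"type":"object","properties":{"steps":{"type":"array","items":{"type":"number"}},"claw":{"type":"number"},"squeeze":{"type":"number"}},"required":["steps"]}

```bash
mkdir -p pics; ls
python3 - <<'E'
from workcell import env
import cv2
o=env.get_obs();print(o['t'],o['tcp_pos'],o['eef_rot'])
for c in("top","scene"):
    im=env.snapshot(c);cv2.imwrite(f"pics/{c}0.png",im[:,:,::-1])
    for n in("attenuator","trigger_box","terminal_box"):
        for d in env.spot_point(c,n)[:3]:print(c,n,d)
    for n in("lever_top","trigger_top"):
        for d in env.spot_point(c,n)[:3]:print(c,n,d)
E
```

```text
pics
0.0 [ 198.12077648 -539.52791365  403.83468364] [-3.09146637e+00 -5.49436412e-01 -1.05160742e-04]
top attenuator {'centre': [583.0, -0.5, 1.4], 'conf': 0.57}
top trigger_box {'centre': [454.4, 297.9, 1.5], 'conf': 0.93}
top trigger_box {'centre': [341.4, 194.7, 3.9], 'conf': 0.87}
top trigger_box {'centre': [591.3, 300.8, -0.6], 'conf': 0.6}
top terminal_box {'centre': [494.2, -301.3, -2.1], 'conf': 0.63}
top lever_top {'centre': [492.3, -303.1, -1.6], 'conf': 0.7}
top lever_top {'centre': [578.2, -40.4, 115.7], 'conf': 0.68}
top lever_top {'centre': [521.7, 448.1, 1.0], 'conf': 0.51}
top trigger_top {'centre': [454.2, 299.7, 63.6], 'conf': 0.61}
top trigger_top {'centre': [586.8, 299.4, 64.4], 'conf': 0.59}
top trigger_top {'centre': [346.5, 194.2, 60.3], 'conf': 0.49}
scene attenuator {'centre': [586.8, 6.1, 2.4], 'conf': 0.87}
scene attenuator {'centre': [572.9, -42.1, 108.8], 'conf': 0.5}
scene attenuator {'centre': [714.6, 302.6, 1.0], 'conf': 0.21}
scene trigger_box {'centre': [588.2, 299.1, 0.7], 'conf': 0.78}
scene trigger_box {'centre': [348.3, 190.9, -0.2], 'conf': 0.58}
scene terminal_box {'centre': [490.4, -294.9, 0.8], 'conf': 0.64}
scene lever_top {'centre': [574.3, -44.4, 108.4], 'conf': 0.47}
scene trigger_top {'centre': [455.3, 298.8, 60.7], 'conf': 0.55}
scene trigger_top {'centre': [346.5, 195.7, 66.2], 'conf': 0.5}
scene trigger_top {'centre': [586.4, 296.7, 65.8], 'conf': 0.4}
```

View pics/top0.png

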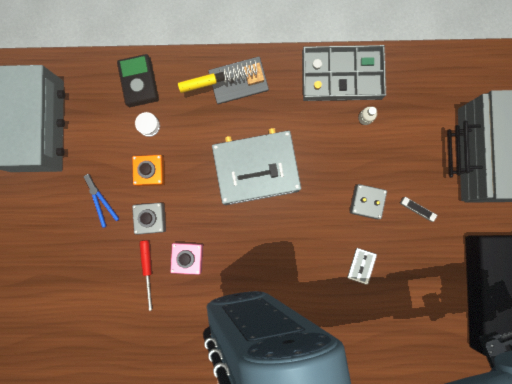

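View pics/scene0.png

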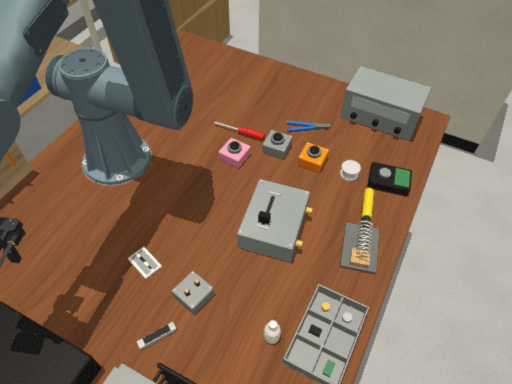

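Top view: the grey attenuator is at (256,167), with its knob at the right (-y) end of the slot, about (272,171). The grey trigger box is at (148,217), so the button is near (454,299). The orange (148,170) and pink (186,258) boxes are decoys. Next I'll measure the yaw and the move.

```bash
cat > h.py <<'E'
from workcell import env
import numpy as np, cv2
from scipy.spatial.transform import Rotation as Ro
def w(c,uv,z):
    i=env.camera_info(c);f=192/np.tan(np.radians(i['vfov'])/2);R=np.array(i['R']);t=np.array(i['t'])
    C=-R.T@t;d=R.T@np.array([(uv[0]-i['cx'])/f,(uv[1]-i['cy'])/f,1]);return C+d*(z-C[2])/d[2]
def pix(c,X):
    i=env.camera_info(c);f=192/np.tan(np.radians(i['vfov'])/2);p=np.array(i['R'])@X+i['t'];return p[:2]/p[2]*f+[i['cx'],i['cy']]
def goto(X,yaw=None):
    o=env.get_obs();R=Ro.from_rotvec(o['eef_rot']).as_matrix()
    s=R.T@(np.array(X)-o['tcp_pos']);y=np.arctan2(R[1,0],R[0,0])
    print('t',o['t'],'tcp',o['tcp_pos'].round(1) if hasattr(o['tcp_pos'],'round') else o['tcp_pos'],'yaw',y.round(4),'shift',s.round(1),'turn deg',None if yaw is None else np.degrees(y-yaw).round(2),'F',np.round(o['ft_force'],1))
E
python3 - <<'E'
from h import *
im=env.snapshot("top")
m=env.cut_out("top","attenuator")[0]["pixels"].astype(np.uint8)
r=cv2.minAreaRect(cv2.findContours(m,0,2)[0][0] if 0 else np.argwhere(m)[:,::-1].astype(np.float32))
print(r)
W=np.array([w("top",p,75) for p in cv2.boxPoints(r)]);print(W.round(1),W.mean(0))
for k in range(4):
    d=W[(k+1)%4]-W[k];print(np.hypot(*d[:2]),np.arctan2(d[1],d[0]))
# slot ends/ dark pixels
g=cv2.cvtColor(im,cv2.COLOR_RGB2GRAY);d=np.argwhere((g[150:200,225:290]<60))[:,::-1]+[225,150]
l=cv2.fitLine(d.astype(np.float32),cv2.DIST_HUBER,0,.01,.01).ravel();print(l,len(d))
a=w("top",l[2:],75);b=w("top",l[2:]-20*l[:2],75);e=b-a;print(a,np.arctan2(e[1],e[0])-np.pi/2)
goto([578,-43,400],.18)
cv2.imwrite("pics/c.png",cv2.resize(im[115:215,200:310,::-1],None,fx=6,fy=6,interpolation=2)[:600,:660])
E
```

```text
((255.6526641845703, 165.45489501953125), (66.44886016845703, 80.30116271972656), 79.87532806396484)
[[ 658.   119.2   75. ]
 [ 692.4  -88.7   75. ]
 [ 520.  -116.3   75. ]
 [ 485.6   89.6   75. ]] [588.99577327   0.9668145   75.        ]
210.76585953818693 -1.406894142494648
174.6335199910952 -2.9831525976675577
208.731477515641 1.7361438938520144
174.9359500458742 0.17008010809730886Traceback (most recent call last):
  File "<stdin>", line 11, in <module>
cv2.error: OpenCV(4.12.0) /io/opencv/modules/imgproc/src/linefit.cpp:50: error: (-215:Assertion failed) count > 0 in function 'fitLine2D_wods'
```

Run:
```python
from h import *
goto([570,-60,400],.165)
i=env.camera_info("wrist");R=np.array(i['R']);o=env.get_obs();T=Ro.from_rotvec(o['eef_rot']).as_matrix()
print('cam in tool',T.T@(-R.T@i['t']-o['tcp_pos']),(T.T@R.T).round(2),i['vfov'])
```

```text
t 0.7 tcp [ 198.1 -539.8  404.8] yaw 0.3518 shift [ 514.4 -322.3    4.8] turn deg 10.7 F [-0.9  0.6  0. ]
cam in tool [73.46287575  0.0882727  22.06424248] [[-0.   -0.96 -0.28]
 [ 1.   -0.    0.  ]
 [-0.   -0.28  0.96]] 63.545163246623545
```

Request:
move_arm(steps=[40,-25,0,-8,80,-50,0,-16,120,-75,0,-24,160,-100,0,-32,200,-125,0,-40], claw=0, squeeze=20)

```text
t: 1.2
tcp_pos: [343.6, -351.9, 404.9]
eef_rot: [2.714, 1.581, 0.0]
ft_force: [-0.7, -1.0, -0.9]
grip_width: 0.569
grip_force: 0.0
```

Run:
```python
from h import *
goto([565,-60,400],1.736)
```

```text
t 1.2 tcp [ 343.6 -351.9  404.9] yaw 1.0552 shift [363.2  48.7   4.9] turn deg -39.01 F [-0.7 -1.  -0.9]
```

Request:
move_arm(steps=[45,6,0,-8,90,12,0,-16,135,18,0,-24,180,25,0,-32,220,30,0,-39])

```text
t: 1.7
tcp_pos: [479.4, -175.7, 405.1]
eef_rot: [2.029, 2.397, 0.0]
ft_force: [0.4, -0.7, -0.4]
grip_width: 0.116
grip_force: 0.0
```

Run:
```python
from h import *
goto([575,-95,350],1.736)
```

```text
t 1.7 tcp [ 479.4 -175.7  405.1] yaw 1.7367 shift [ 63.8 107.6  55.1] turn deg 0.04 F [ 0.4 -0.7 -0.4]
```

Request:
move_arm(steps=[20,35,18,0,40,70,36,0,64,108,55,0,64,108,55,0,64,108,55,0])

```text
t: 2.2
tcp_pos: [574.9, -96.5, 348.8]
eef_rot: [-2.033, -2.393, 0.002]
ft_force: [0.1, -0.2, -0.0]
grip_width: 0.006
grip_force: 0.0
```

Run:
```python
from h import *
goto([575,-95,350],1.736)
im=env.snapshot("wrist");cv2.imwrite("pics/w1.png",im[:,:,::-1])
print(env.spot_point("wrist","lever_top"),env.spot_point("wrist","attenuator"))
```

```text
t 2.2 tcp [574.9 -96.5 348.8] yaw 1.7328 shift [ 1.4  0.3 -1.2] turn deg -0.18 F [ 0.1 -0.2 -0. ]
[] [{'centre': [585.9, 1.1, -2.6], 'conf': 0.96}]
```

View pics/w1.png

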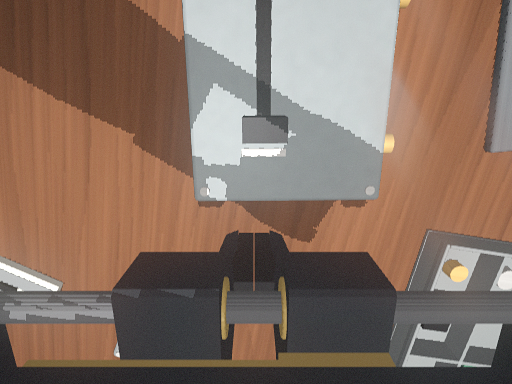

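Wrist view: knob at columns 242–288, rows 116–157 with a bright strip at rows 143–157; the closed fingertips are at (254,235). I'll convert these to positions.

Run:
```python
from h import *
im=env.snapshot("wrist")
yw=.165;B=Ro.from_euler('z',yw).as_matrix()
g=im.sum(2)/3;print(g[105:165:2,265].round(),g[130,232:300:2].round())
P={z:{k:(B.T@w("wrist",k,z)).round(1) for k in [(265,116),(265,143),(265,157),(242,130),(288,130)]} for z in(109,)}
for z in P:
  for k in P[z]:print(z,k,P[z][k],w("wrist",k,z).round(1))
# top-face corners z=75
C=[(196,202),(380,199)];
for k in C: print(k,(B.T@w("wrist",k,75)).round(1))
L=[(185,30),(196,202)],[(399,10),(380,199)]
for k in L:
  a,b=[w("wrist",p,75) for p in k];d=a-b;print('edge yaw',np.arctan2(-d[0],d[1]))
a,b=w("wrist",C[0],75),w("wrist",C[1],75);d=b-a;print('edge yaw x',np.arctan2(d[1],d[0]),np.hypot(*d[:2]))
o=env.get_obs();T=Ro.from_rotvec(o['eef_rot']).as_matrix();tip=o['tcp_pos']+T@[0,0,166];print('tip att',B.T@tip,pix("wrist",tip))
```

```text
[ 81.  75.  82.  80.  68.  86.  82.  83. 127. 130. 125. 126. 127. 126.
 128. 126. 125. 135. 221. 217. 215. 255. 255. 255. 252. 149. 158. 156.
 156. 154.] [219. 219. 219. 219. 222. 124. 135. 132. 135. 132. 134. 129. 129. 131.
 131. 126. 129. 125. 128. 127. 124. 125. 128. 123. 123. 124.  81.  80.
 226. 201. 149. 150. 151. 151.]
109 (265, 116) [ 559.2 -128.2  109. ] [572.7 -34.6 109. ]
109 (265, 143) [ 559.3 -146.7  109. ] [575.8 -52.9 109. ]
109 (265, 157) [ 559.4 -156.7  109. ] [577.5 -62.7 109. ]
109 (242, 130) [ 543.2 -137.6  109. ] [558.5 -46.5 109. ]
109 (288, 130) [ 575.3 -137.8  109. ] [590.1 -41.4 109. ]
(196, 202) [ 501.3 -201.3   75. ]
(380, 199) [ 659.6 -199.7   75. ]
edge yaw 0.16587317270717636
edge yaw 0.1786317580184664
edge yaw x 0.17479621129689962 158.25099889626915
tip att [ 550.63177466 -191.52917983  184.85009059] [253.16972392 250.24685767]
```

Request:
move_arm(steps=[16,9,10,-0.5,16,9,40,-0.5,16,9,70,-0.5,16,9,93,-0.5,16,9,93,-0.5])

```text
t: 2.9
tcp_pos: [579.3, -80.6, 254.3]
eef_rot: [-2.026, -2.395, 0.003]
ft_force: [-0.4, 0.5, -0.2]
grip_width: 0.007
grip_force: 0.0
```

```bash
cat >> h.py <<'E'
def st(name):
    im=env.snapshot("wrist");cv2.imwrite(f"pics/{name}.png",im[:,:,::-1])
    o=env.get_obs();T=Ro.from_rotvec(o['eef_rot']).as_matrix();tip=o['tcp_pos']+T@[0,0,166]
    B=Ro.from_euler('z',.17).as_matrix();F=B.T@o['ft_force']
    g=im.sum(2)/3
    print('t',o['t'],'yaw',np.arctan2(T[1,0],T[0,0]),'tip att',(B.T@tip).round(1),'F att',F.round(1))
    for d in env.spot_point("wrist","lever_top")[:2]:print((B.T@d['centre']).round(1),d['conf'])
E
python3 - <<'E'
from h import *
st("w2")
E
```

```text
t 2.95 yaw 1.7378482143384264 tip att [ 557.9 -177.7   90.3] F att [-0.4 -0.4 -0.1]
[ 564.5 -141.9  104.3] 0.66
```

View pics/w2.png

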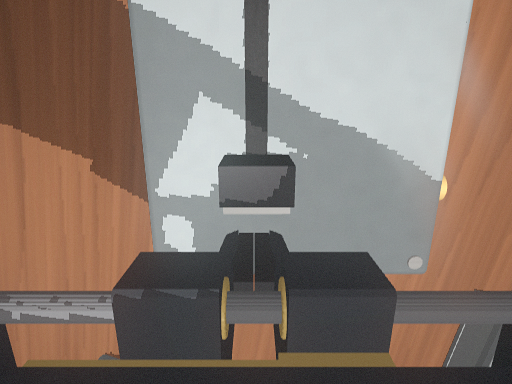

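Fingers (front edge row 232) stand behind the knob, whose top spans rows 167–207 and columns 219–295; they are aligned and have clearance.

Run:
```python
from h import *
B=Ro.from_euler('z',.17).as_matrix()
for k,z in [((257,167),109),((257,207),109),((219,190),109),((295,190),109),((254,232),90),((160,273),75),((425,272),75),((257,207),100)]:print(k,z,(B.T@w("wrist",k,z)).round(1))
```

```text
(257, 167) 109 [ 560.9 -131.1  109. ]
(257, 207) 109 [ 560.9 -148.7  109. ]
(219, 190) 109 [ 544.7 -141.   109. ]
(295, 190) 109 [ 577.  -141.1  109. ]
(254, 232) 90 [ 559.6 -168.8   90. ]
(160, 273) 75 [ 504.5 -201.2   75. ]
(425, 272) 75 [ 659.5 -201.    75. ]
(257, 207) 100 [ 561.  -151.8  100. ]
```

Request:
move_arm(steps=[10,2,0,0,18,2,0,0,22,2,0,0,26,2,0,0,30,2,0,0])

```text
t: 3.5
tcp_pos: [578.4, -50.1, 257.5]
eef_rot: [2.024, 2.399, -0.0]
ft_force: [0.4, -4.8, 3.0]
grip_width: 0.003
grip_force: 2.2
```

Request:
move_arm(steps=[3,0,0,0,6,0,0,0,8,0,0,0,10,0,0,0,10,0,0,0])

```text
t: 4.0
tcp_pos: [576.0, -39.8, 256.2]
eef_rot: [-2.025, -2.4, 0.0]
ft_force: [0.6, -0.3, 0.5]
grip_width: 0.008
grip_force: 0.0
```

Run:
```python
from h import *
st("w3")
im=cv2.imread("pics/w3.png");print((im.mean(2)[90:235:3,257]).round().astype(int))
```

```text
t 4.05 yaw 1.7395555020430924 tip att [ 560.9 -136.7   90.3] F att [ 0.  -0.2  0.3]
[ 561.2 -113.8  107.3] 0.68
[577.3 -96.   -4.2] 0.44
[78 80 77 80 76 79 79 80 77 73 76 78 75 78 80 75 94 91 91 91 93 96 92 98
 93 97 98 96 92 93 92 71 59 59 56 64 56 54 63 62 63 57 62 56 56 54 56 53
 57]
```

View pics/w3.png

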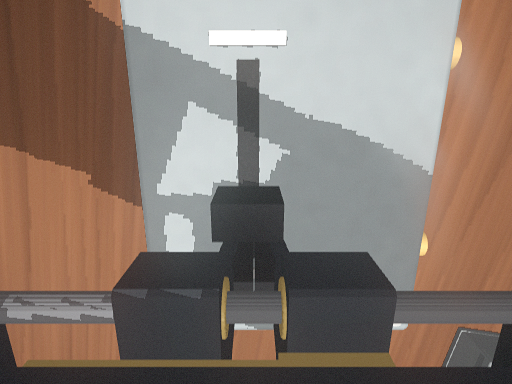

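The knob sits a few mm ahead of the fingers (rows 187–242, columns 211–284) with no contact force, so it is in the first click (travel about 24). Now the second.

Request:
move_arm(steps=[4,0,0,0,8,0,0,0,12,0,0,0,15,0,0,0,15,0,0,0])

```text
t: 4.6
tcp_pos: [573.7, -24.7, 256.7]
eef_rot: [-2.025, -2.401, -0.001]
ft_force: [0.4, -0.2, 0.2]
grip_width: 0.003
grip_force: 0.0
```

Run:
```python
from h import *
st("w4")
```

```text
t 4.65 yaw 1.7398667170544213 tip att [ 561.3 -121.6   90.7] F att [ 0.7 -0.1 -0.1]
[ 558.2 -101.3  108.5] 0.83
```

Second click seated (knob centre agrees with 39, no contact force). Now the third.

Request:
move_arm(steps=[4,0,0,0,8,0,0,0,11,0,0,0,14,0,0,0,14,0,0,0])

```text
t: 5.2
tcp_pos: [571.3, -11.0, 256.6]
eef_rot: [-2.025, -2.4, -0.0]
ft_force: [0.6, 0.5, 0.2]
grip_width: 0.005
grip_force: 0.0
```

Run:
```python
from h import *
st("w5")
```

```text
t 5.25 yaw 1.7397499042030937 tip att [ 561.2 -107.6   90.6] F att [-0.8  0.4  0.5]
[561.2 -86.  106.5] 0.57
```

View pics/w5.png

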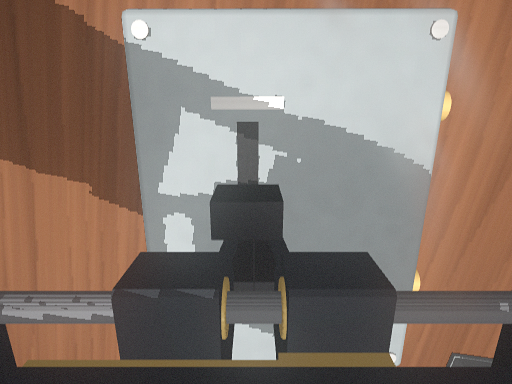

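The knob (rows 185–240) is again slightly ahead of the fingers: centre -86, travel about 53, no force, so it is in the third click. I'll back off, rise and check.

Request:
move_arm(steps=[-10,0,0,0,-15,0,-10,0,-20,0,-40,0,-20,0,-75,0,-20,0,-100,0])

```text
t: 5.8
tcp_pos: [575.3, -32.4, 359.7]
eef_rot: [2.026, 2.398, 0.002]
ft_force: [-0.2, 0.2, 0.2]
grip_width: 0.003
grip_force: 0.0
```

Run:
```python
from h import *
st("w6")
B=Ro.from_euler('z',.17).as_matrix()
goto([454,299,320],1.74)
```

```text
t 5.85 yaw 1.7385833379345506 tip att [ 564.  -130.2  198.1] F att [ 2.3 -0.8  3. ]
[563.6 -86.4 109.5] 0.96
t 5.9 tcp [576.3 -32.4 362. ] yaw 1.7386 shift [347.4 -65.6  40.2] turn deg -0.08 F [ 1.4 -0.4  0.1]
```

View pics/w6.png

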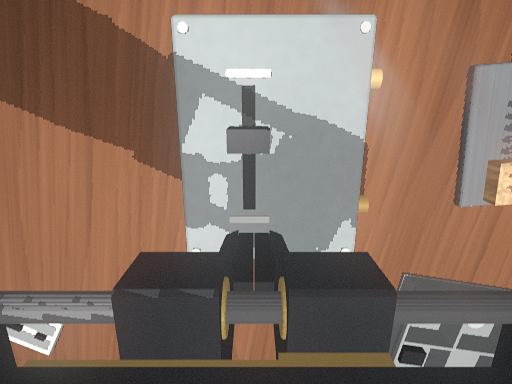

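Knob at (248,140), mid-slot: centre -86.4 means travel about 52–53, the third click. On to the trigger box.

Request:
move_arm(steps=[45,-10,0,0,90,-20,0,0,135,-30,0,0,180,-40,0,0,220,-50,0,0])

```text
t: 6.4
tcp_pos: [487.5, 178.4, 356.1]
eef_rot: [-2.027, -2.4, 0.001]
ft_force: [0.4, 0.1, -0.1]
grip_width: 0.007
grip_force: 0.0
```

Request:
move_arm(steps=[30,-15,0,0,60,-15,0,0,80,-15,0,0,80,-15,0,0,80,-15,0,0])

```text
t: 6.9
tcp_pos: [460.4, 253.2, 356.1]
eef_rot: [-2.025, -2.401, 0.002]
ft_force: [-0.4, 0.7, -0.3]
grip_width: 0.006
grip_force: 0.0
```

Run:
```python
from h import *
im=env.snapshot("wrist");cv2.imwrite("pics/w7.png",im[:,:,::-1])
print(env.spot_point("wrist","trigger_top"),env.spot_point("wrist","trigger_box"))
goto([454,299,320],1.74)
```

```text
[{'centre': [452.8, 294.8, 62.3], 'conf': 0.95}, {'centre': [348.7, 193.0, 69.2], 'conf': 0.86}, {'centre': [583.0, 299.2, 61.7], 'conf': 0.6}] [{'centre': [456.5, 294.6, 1.8], 'conf': 0.97}, {'centre': [585.8, 297.3, -0.8], 'conf': 0.93}, {'centre': [716.2, 301.7, 2.9], 'conf': 0.59}, {'centre': [347.5, 190.1, 6.0], 'conf': 0.57}]
t 7.05 tcp [460.8 252.4 356.4] yaw 1.738 shift [47.1  1.1 36.4] turn deg -0.11 F [ 0.8 -0.5  0.4]
```

View pics/w7.png

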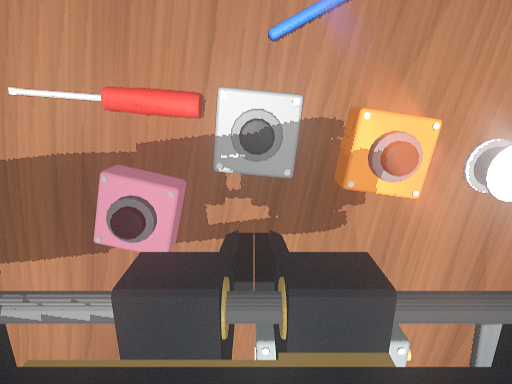

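The grey trigger box is centred near (257,134). Its black button is at (257,136) inside a grey collar; pink (130,220) and orange (398,156) are the decoys.

Run:
```python
from h import *
for k,z in [((257,136),62),((238,136),62),((275,136),62),((231,134),50),((283,134),50),((219,88),40),((302,95),40),((293,178),40),((214,175),40)]:print(k,z,w("wrist",k,z).round(1))
print(np.mean([w("wrist",k,40) for k in[(219,88),(302,95),(293,178),(214,175)]],0))
p=w("wrist",(257,136),62);goto([p[0],p[1],256],1.738)
```

```text
(257, 136) 62 [456.4 296.5  62. ]
(238, 136) 62 [440.1 293.7  62. ]
(275, 136) 62 [471.8 299.1  62. ]
(231, 134) 50 [433.2 293.1  50. ]
(283, 134) 50 [479.7 300.9  50. ]
(219, 88) 40 [416.1 330.6  40. ]
(302, 95) 40 [491.  337.1  40. ]
(293, 178) 40 [498.5 260.1  40. ]
(214, 175) 40 [422.1 250.2  40. ]
[456.92324356 294.49505058  40.        ]
t 7.05 tcp [460.8 252.4 356.4] yaw 1.738 shift [ 44.2   3.1 100.4] turn deg 0.0 F [ 0.8 -0.5  0.4]
```

Request:
move_arm(steps=[22,1.5,20,0,43,3,50,0,43,3,80,0,43,3,115,0,43,3,115,0])

```text
t: 7.55
tcp_pos: [454.4, 294.7, 237.1]
eef_rot: [-2.025, -2.396, 0.013]
ft_force: [-1.3, -0.7, 0.0]
grip_width: 0.003
grip_force: 0.0
```

Request:
move_arm(steps=[0,0,3,0,0,0,6,0,0,0,9,0,0,0,12,0,0,0,12,0])

```text
t: 8.05
tcp_pos: [456.3, 296.3, 230.0]
eef_rot: [2.026, 2.4, 0.001]
ft_force: [0.2, 0.6, 0.7]
grip_width: 0.007
grip_force: 0.0
```

Request:
move_arm(steps=[0,0,1,0,0,0,2,0,0,0,3,0,0,0,4,0,0,0,4,0])

```text
t: 8.55
tcp_pos: [456.3, 296.4, 225.9]
eef_rot: [2.026, 2.4, 0.001]
ft_force: [1.1, -0.6, 3.7]
grip_width: 0.005
grip_force: 1.4
```

Request:
move_arm(steps=[0,0,1,0,0,0,2,0,0,0,3,0,0,0,3,0,0,0,3,0])

```text
t: 9.05
tcp_pos: [456.3, 296.4, 222.9]
eef_rot: [2.027, 2.4, 0.001]
ft_force: [-0.7, -0.1, 4.6]
grip_width: 0.006
grip_force: 2.3
```

Request:
move_arm(steps=[0,0,0.5,0,0,0,1,0,0,0,1.5,0,0,0,2,0,0,0,2,0])

```text
t: 9.55
tcp_pos: [456.4, 296.5, 222.2]
eef_rot: [2.026, 2.401, 0.0]
ft_force: [-4.9, -2.0, 16.9]
grip_width: 0.003
grip_force: 8.6
```

The stop is reached (17 N, 6 mm below first contact). Now release.

Request:
move_arm(steps=[0,0,-4,0,0,0,-12,0,0,0,-40,0,0,0,-80,0,0,0,-110,0])

```text
t: 10.05
tcp_pos: [456.0, 296.2, 332.1]
eef_rot: [-2.026, -2.4, 0.001]
ft_force: [1.2, -0.3, 0.6]
grip_width: 0.006
grip_force: 0.0
```

Request:
move_arm(steps=[-30,0,0,0,-60,0,0,0,-60,0,0,0,-60,0,0,0,-60,0,0,0])

```text
t: 10.55
tcp_pos: [466.0, 237.7, 330.4]
eef_rot: [-2.026, -2.4, 0.001]
ft_force: [-0.6, -0.0, -0.5]
grip_width: 0.003
grip_force: 0.0
```

Run:
```python
from h import *
env.snapshot("top");env.snapshot("wrist");B=Ro.from_euler('z',.17).as_matrix()
for d in env.spot_point("top","lever_top"):print((B.T@d['centre']).round(1),d['conf'])
print(env.spot_point("wrist","trigger_top")[:1]);goto([456,296,330])
```

```text
[{'centre': [349.7, 192.5, 65.3], 'conf': 0.93}]
t 10.75 tcp [466.  237.9 330.5] yaw 1.7404 shift [59.  -0.1  0.5] turn deg None F [-0.3 -0.3  0.2]
```

```bash
python3 -c "
from workcell import env
print(env.job_done())"
```

```text
the job is handed in; nothing more can be done
None
```

I pushed the lever from one side into its third click, then pressed the grey trigger box's button to its stop and released it, and handed the job in at about 11 s. The close-up after the push put the lever at about 52–53 mm (the third seat is 54), but a last check from the top camera did not pick it up.

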